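Pulse the brewery's malt mill by its bayonet cap

TASK

The bench malt mill must be run in pulses only: lower its hinged cover shut, put the orange-handled bayonet cap into the neck of the cover with its lugs in the two notches (pointers at the white marks), and once it is fully home turn it clockwise until its pointers stand in the middle of the green arcs, half-way to the red lock marks, stopping well before the lock clicks. The cap springs back if let go, so finish still gripping it, holding it still in the green with the cap seated and the cover shut; leave the cans, the jar and the sieve pan where they stand.

Things in the scene. Friction and masses are not known exactly. Their poses are not given: they have to be found in the camera images.
- cover (a joint): opening of the mill's hinged aluminium cover, rad: 0 shut, 1.57 upright, 1.8 limit; starts open at 1.4 to 1.7. Friction hinge: it stays wherever it is left, 4 to 6 N at its bar moves it. The hinge is at the mill's far side; the cover's bar, when shut, and the mill's front panel are on the side towards the robot
- mill: the bench malt mill, fixed: white motor housing 215 mm long, 165 mm wide, top 85 mm above the bench, under a steel bowl of outside diameter 128 mm with its rim at 130 mm. Origin on the bench under the bowl's axis; x from the front panel to the hinge, y left, z up
- cover_bar (a point): centre of the cover's round black handle bar: 12 mm thick, parallel to the hinge, 74 mm clear between its two arms, 34 mm clear of the cover's edge, 180 mm from the hinge. Shut: 135 mm above the bench, 36 mm clear of the bowl, 45 mm above the housing's top. It can be pinched from above and turns between the fingers as they follow the arc
- cover_hinge (a point): middle of the cover's hinge axis, 130 mm above the bench. Axes turn with the cover: y along the hinge (to the mill's left); when shut, x points from bar to hinge and z up
- neck (a point): centre of the mouth of the round neck on the cover, at its top ring; axes as cover_hinge; shut, 160 mm above the bench. Notches at +y and -y. Outside diameter 96 mm, bore 57 mm, notches 18 mm wide to diameter 73 mm, 10 mm deep, then a 12 mm high groove where the lugs turn clockwise only. Ring seen from above: white marks at the notches, green arcs 35 to 55 degrees clockwise of them, red at 90
- switch_ring (a joint): angle of the sprung pulse switch ring inside the neck, rad: 0 at rest; the cap's lugs push it clockwise once the cap has turned about 6 degrees (about 0.68 with the cap at 45 degrees); it pushes back with 0.04 to 0.09 N m. The lugs meet the lock's spring balls at about 55 degrees (clearly stiffer) and click in near 90
- cap_grip (a point): grip point of the loose bayonet cap (140 g, 70 mm high, upright on the bench at first), in its orange paddle: 24 mm above the black flange, 14 mm below the paddle's top, 56 mm above the cap's lower end. Paddle 56 mm long (x), 16 mm thick (y), 38 mm high. z up. Lugs at +x and -x, a white pointer on the flange above each; a half turn makes no difference
- cap_seat (a point): centre of the underside of the cap's flange, 32 mm below cap_grip, axes as cap_grip; meets the neck's mouth when the cap is home. Flange diameter 74 mm, 8 mm thick; plug below it diameter 52 mm, 24 mm long; lugs out to diameter 66 mm, 12 mm wide, 7 mm high, their undersides 20 mm below this point
- can_white_mid (a point): centre of a white beer can with black foot, diameter 66 mm, 122 mm tall, standing on the bench (leave alone)
- can_black_mid (a point): centre of a black beer can with white foot, diameter 66 mm, 122 mm tall, standing on the bench (leave alone)
- jar_mid (a point): centre of an amber sample jar with green lid, diameter 64 mm, 90 mm tall (leave alone)
- sieve_mid (a point): centre of a brass sieve pan, diameter 110 mm, 45 mm tall (leave alone)

How it is judged (in metres and radians):
On the way, in this order (a step that is already met when the one before it is completed fails the run):
1. the cover is shut (within 0.04 rad) (value of joint cover below 0.04 rad), for 0.2 s.
2. the cap is fully home in the neck, lugs in the notches, not yet turned (flange within 3 mm of the neck, within 4 mm of its centre, pointers within 14 degrees of the white marks) (z of cap_seat in the frame of neck below 0.003 m and horizontal distance between cap_seat and neck below 0.004 m and angle between the x axis of cap_grip and the y axis of neck, either way round below 0.245 rad and value of joint cover below 0.04 rad), for 0.05 s.
At the end, for the whole second after the job is handed in: For the last second the fingers grip the cap (over 1 N), still, pointers in the green arcs (35 to 55 degrees clockwise from the notches), against the sprung ring; flange within 3 mm of the neck's top and 4 mm of its centre, upright within 0.1 rad; cover shut within 0.04 rad (angle between the x axis of cap_grip and the y axis of neck, either way round between 0.611 and 0.96 rad and value of joint switch_ring between 0.42 and 0.95 rad and velocity of joint switch_ring between -0.1 and 0.1 rad/s and z of cap_seat in the frame of neck below 0.003 m and horizontal distance between cap_seat and neck below 0.004 m and angle between cap_grip's own z axis and vertical below 0.1 rad and value of joint cover below 0.04 rad and contact force between the fingers and cap above 1 N); the arm keeps its last pose, push and grip.
It fails at once if the cap was turned on into the lock (past 70 degrees) (value of joint switch_ring above 1.11 rad).
It fails at once if a can, the jar or the sieve pan was moved more than 20 mm or tipped (distance of any of can_white_mid, can_black_mid, jar_mid, sieve_mid from where it was at the start of the episode above 0.02 m).
It also fails if it takes over 64 s, if anything falls off the work surface, if the arm or the gripper's body presses on something with over 40 N, if the wrist force passes 120 N, or if a joint passes its speed limit or range.

ROBOT

A 6-joint arm with a two-finger parallel gripper is mounted at the origin on the work surface. World frame = base frame: x ahead of the robot, y to its left, z up, the work surface at z = 0. Lengths are in mm, angles in rad, forces in N, time in s.
With the tool pointing down it reaches from about 375 to 925 mm from the base axis. Payload 5.7 kg.
Tool frame: the origin (TCP) lies between the finger pads; the fingertips stand 11 mm ahead of it and the grasp point (between the pads) lies 8 mm behind it; z points along the fingers, y is the direction in which the jaws open and shut (so a half turn about z gives the same grasp; the last joint's range is limited). The gripper opens to 88 mm and grips with 3 to 60 N. Pads are 20 mm wide; open, the fingers measure 115 mm over their backs; the gripper's body (75 mm by 178 mm) begins 61 mm behind the grasp point.
Start: joints at [-1.45, 0.359, 1.51, -0, 1.272, -0.115], TCP at [140.159, -583.369, 233.623] pointing down, gripper open.
Joint ranges: [-2.97, 2.97], [-1.01, 2.36], [0.21, 2.38], [-0.96, 4.11], [0.2, 2.71], [-2.98, 2.98]. Speed limits (rad/s): [2.39, 2.39, 3.14, 3.14, 3.14, 3.14].

INTERFACE

Orientations are given as a 3x3 rotation matrix whose columns are the frame's x, y, z axes.
In Python, from plant import sense, grab_frame, get_calibration, hand_in gives the robot as it stands.
- The arm moves only by the tool servo_tool, never from a script. Its argument "deltas" is a list of rows, each a list of 4 numbers: the shift along the tool's x, y, z normalised to -1 to 1, where 1 is 0.05 m, then the turn about the tool's z normalised to -1 to 1, where 1 is 8 degrees. In form: [[tx, ty, tz, twist], ...]. A call has 1 to 5 rows; each row shifts and turns the commanded pose from where the row before left it, along the tool's axes as they then stand; what a row does not reach is not made up. A row lasts 1/8 s, in which the tool goes at most 62.5 mm and 10.7 degrees, less where a joint would pass 70% of its speed; a pose out of reach is approached as far as the arm can. A call with a number of a shift or a turn outside -1 to 1 is refused whole. A call with a gripper value outside its range is refused whole. "claw" is the opening, from 0 (shut) to 1 (fully open), set as the call begins (left out, the last holds). The fingers move at their own pace and stop on an object; the grip force is fixed at half the most. Time passes only in rows, so rows that do not move let the fingers close. It gives the time, the measured TCP pose, the force and the opening at its end, in the units of the state.
- sense(): the state, without advancing time (a new reading comes with each control period).
- grab_frame(name): name is "scene" or "top" or "wrist"; returns (picture, depth): 384x512x3 uint8, red, green, blue; 384x512 float32, mm along the optical axis (not along the pixel's ray), 0 where there is no reading.
- get_calibration(name): a dict with "fx", "fy", "cx", "cy" (pixels), "rvec" (rotation vector, rad) and "tvec" (3), from world to camera coordinates, as OpenCV has them; the wrist camera has in their place "tool_from_camera" (4x4, takes a point from camera to tool coordinates, whose origin is the TCP and whose axes are the flange's). Camera axes: x right, y down, z forward; pixel columns grow to the right and rows downward; lengths in mm; the calibration is good to about 2 mm. A picture is of the moment at which its call begins: read the wrist's pose just before it. get_calibration takes no time and is no camera call.
- hand_in(): hands the job in, once; it reports no verdict.
The state is a dict: "clock": time; "q": joint angles; "joint_vel": joint speeds; "joint_torque": joint torques, N m; "ee_pos": TCP position; "ee_rot": TCP orientation; "force": force on the tool from outside, world axes, zero at the start; "wrist_torque": the same for the moment, N m; "width": finger opening in mm.
Only numpy, scipy, OpenCV 4.12 (cv2) and the standard library are available. Lean on these libraries where they do the work, as an engineer would, in place of code of your own. Each camera call takes 0.05 s, during which the arm holds its last target. There are 200 camera calls.

## Working session

There is one attempt and no reset: what is moved stays moved. The work goes in short steps, Python scripts to look and compute and a tool call to move; the robot and the scene stay as the last step left them, time stands still between calls to the robot, and variables do not carry over. Pictures are saved under pics/ and viewed, about 8 in all and at most 12, crops included, and the job is handed in when it is done.

Besides the shell and the picture viewer there is one more tool, called after "Request:" as name(argument=value, ...) on one line, values as JSON. servo_tool: Moves the arm, as the interface text tells. Its arguments: {"type":"object","properties":{"deltas":{"type":"array"},"claw":{"type":"number"}},"required":["deltas"]}

```bash
mkdir -p pics
cat > h.py <<'E'
import numpy as np, cv2
from plant import sense, grab_frame, get_calibration, hand_in
def cam(name):
    c=get_calibration(name); K=np.array([[c['fx'],0,c['cx']],[0,c['fy'],c['cy']],[0,0,1]])
    if 'rvec' in c:
        R=cv2.Rodrigues(np.array(c['rvec'],float))[0]; t=np.array(c['tvec'],float).ravel()
        return K,R.T,-R.T@t
    s=sense(); T=np.array(c['tool_from_camera']); Re=np.array(s['ee_rot']).reshape(3,3); p=np.array(s['ee_pos'])
    return K,Re@T[:3,:3],Re@T[:3,3]+p
def shot(name,fn=None):
    C=cam(name); im,d=grab_frame(name)
    if fn: cv2.imwrite('pics/'+fn,cv2.cvtColor(im,cv2.COLOR_RGB2BGR))
    return im,d,C
def cloud(d,C):
    K,R,o=C; v,u=np.mgrid[:d.shape[0],:d.shape[1]]
    P=np.stack([(u-K[0,2])/K[0,0]*d,(v-K[1,2])/K[1,1]*d,d],-1)@R.T+o
    P[d<=0]=np.nan; return P
def plane(uv,z,C):
    K,R,o=C; r=R@np.linalg.inv(K)@np.array([uv[0],uv[1],1.]); return o+r*(z-o[2])/r[2]
E
cat > a.py <<'E'
from h import *
s=sense(); print(s)
ims=[]
for n in ('scene','top'):
    im,d,C=shot(n); np.savez('/tmp/'+n,im=im,d=d,K=C[0],R=C[1],o=C[2]); ims.append(im); print(n,C[2].round(),C[1].round(2).tolist(),C[0][0,0])
    cv2.imwrite('pics/%s0.png'%n,im[...,::-1])
E
python3 a.py
```

```text
{'clock': 0.0, 'q': array([-1.45007844e+00,  3.59551023e-01,  1.51138200e+00, -1.38823704e-05,
        1.27250556e+00, -1.15090073e-01]), 'joint_vel': array([-0.00114437, -0.00091414, -0.00137604,  0.00224088, -0.00063916,
        0.00079087]), 'joint_torque': array([-2.21545772e-03, -5.15381241e+01, -2.70728284e+01,  6.72384887e-02,
        3.52068327e-02, -1.55234511e-04]), 'ee_pos': array([ 140.09212106, -582.74912942,  232.80137205]), 'ee_rot': array([[ 9.72324963e-01,  2.33632425e-01, -2.35467807e-04],
       [ 2.33632459e-01, -9.72323260e-01,  1.83089083e-03],
       [ 1.98804640e-04, -1.83523378e-03, -9.99998296e-01]]), 'force': array([ 0.18226101,  0.21137073, -0.28390447]), 'wrist_torque': array([ 1.43247988e-03, -4.09171822e-02, -6.25016625e-05]), 'width': 87.76630755913673}
scene [1040. -739.  679.] [[0.82, 0.31, -0.49], [0.58, -0.45, 0.68], [-0.01, -0.84, -0.55]] 353.0918491076447
top [ 406.  -27. 1060.] [[0.02, -0.99, 0.16], [-1.0, -0.02, -0.03], [0.03, -0.16, -0.99]] 379.94705310078666
```

View pics/scene0.png

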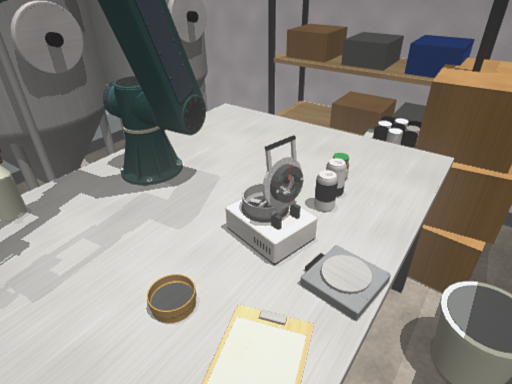

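View pics/top0.png

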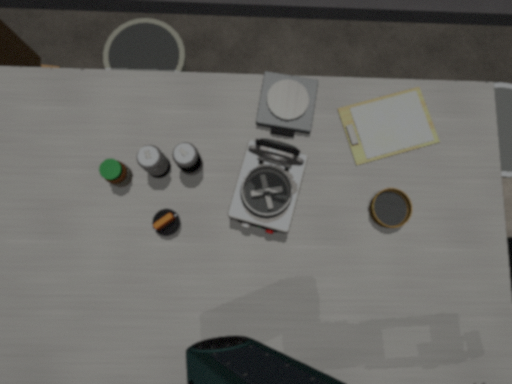

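The scene view shows the mill with its cover upright near (280,185). In the top view the bowl is at (267,190), the bar near (278,150) and the cap at (166,222). The cans are at (153,160) and (186,157), the jar at (115,172) and the sieve at (390,208).

```bash
cat > b.py <<'E'
from h import *
D={n:np.load('/tmp/%s.npz'%n) for n in('scene','top')}
def g(n): d=D[n]; C=(d['K'],d['R'],d['o']); return d['im'],cloud(d['d'],C),C
im,P,C=g('top'); hsv=cv2.cvtColor(im,cv2.COLOR_RGB2HSV)
# bench check
print('bench z',np.nanmedian(P[250:290,100:180,2]))
# cap orange
m=((hsv[...,0]>5)&(hsv[...,0]<20)&(hsv[...,1]>150)); m[:, :140]=0; m[:,200:]=0; m[:200]=0;m[250:]=0
c=max(cv2.findContours(m.astype(np.uint8),0,2)[0],key=cv2.contourArea)
r=cv2.minAreaRect(c); print('cap rect',r,'z',np.nanpercentile(P[m][:,2],[10,50,90]))
b=cv2.boxPoints(r); print([plane(x,70,C).round(1)[:2].tolist() for x in b], plane(r[0],70,C))
top=m&(P[...,2]>60); q=P[top][:,:2]; print('paddle top cloud',q.mean(0),cv2.minAreaRect(q.astype(np.float32)),top.sum())
# mill housing: points z in 75..95
for nm,lo,hi in(('housing',80,90),('rim',124,136)):
    k=np.zeros(m.shape,bool); k[130:245,220:315]=1; k&=(P[...,2]>lo)&(P[...,2]<hi)
    q=P[k][:,:2].astype(np.float32); print(nm,k.sum(),cv2.minAreaRect(q),cv2.minEnclosingCircle(q))
k=np.zeros(m.shape,bool); k[120:200,220:320]=1; k&=P[...,2]>150
print('cover top pts',k.sum(), np.nanpercentile(P[k],[0,50,100],axis=0).round())
kk=k&(P[...,2]>np.nanmax(P[k][:,2])-25); q=P[kk]; print('bar',len(q),q.mean(0),cv2.minAreaRect(q[:,:2].astype(np.float32)))
im,P,C=g('scene')
k=np.zeros(m.shape,bool); k[125:225,225:312]=1; k&=(P[...,2]>145)&(P[...,0]<900)
q=P[k]; print('scene cover',k.sum(),np.percentile(q,[0,50,100],axis=0).round())
kk=k&(P[...,2]>q[:,2].max()-20); q=P[kk]; print('bar',len(q),q.mean(0),q.max(0),q.min(0),cv2.minAreaRect(q[:,:2].astype(np.float32)))
for n in('top','scene'):
    i=D[n]['im']; cr=i[120:250,210:330] if n=='top' else i[120:260,210:330]
    cv2.imwrite('pics/%s_c.png'%n,cv2.resize(cr,None,fx=4,fy=4,interpolation=2)[...,::-1])
E
python3 b.py
```

```text
bench z 0.26153970870689136
cap rect ((164.10269165039062, 221.01620483398438), (10.73413372039795, 22.203481674194336), 53.97262954711914) z [34.24435746 68.31074706 72.07712419]
[[491.8, 232.1], [526.8, 187.9], [504.5, 170.3], [469.7, 214.5]] [498.13329714 201.25277814  70.        ]
paddle top cloud [500.88704895 204.91545572] ((501.15142822265625, 205.7642059326172), (16.550382614135742, 52.276153564453125), 38.29967498779297) 138
housing 2273 ((598.5625610351562, -64.87262725830078), (163.9604034423828, 213.8804931640625), 75.912109375) ((598.494384765625, -65.22169494628906), 130.43478393554688)
rim 393 ((584.0252685546875, -61.13214874267578), (126.09282684326172, 140.69253540039062), 75.5898666381836) ((589.429931640625, -64.23171997070312), 77.0182113647461)
cover top pts 953 [[ 616. -141.  151.]
 [ 639.  -76.  253.]
 [ 679.  -11.  318.]]
bar 275 [631.80478251 -73.40479349 314.01647806] ((632.9121704101562, -73.536376953125), (93.18749237060547, 12.263653755187988), 75.76970672607422)
scene cover 1793 [[ 618. -144.  145.]
 [ 649.  -96.  232.]
 [ 682.  -16.  315.]]
bar 195 [635.25541561 -81.17389475 308.56479903] [650.192638   -29.63428962 315.29069123] [ 617.8772331  -122.58904153  295.32512468] ((635.6887817382812, -75.9423828125), (95.4552001953125, 11.661270141601562), 74.85221099853516)
```

```bash
cat > c.py <<'E'
from h import *
d=np.load('/tmp/top.npz'); C=(d['K'],d['R'],d['o']); P=cloud(d['d'],C); v,u=np.mgrid[:384,:512]
for n,(a,b) in dict(white=(153,160),black=(186,157),jar=(115,172),sieve=(390,208)).items():
    k=(abs(u-a)<28)&(abs(v-b)<28)&(P[...,2]>(20 if n=='sieve' else 75))
    if n=='white':k&=u<170
    if n=='black':k&=u>=171
    q=P[k]; zt=np.percentile(q[:,2],95); q=q[q[:,2]>zt-6]; print(n,zt.round(),np.round(cv2.minEnclosingCircle(q[:,:2].astype(np.float32)),1) if 0 else (cv2.minEnclosingCircle(q[:,:2].astype(np.float32))))
a=np.deg2rad(-14.2); ex=np.array([np.cos(a),np.sin(a)]); ey=np.array([-ex[1],ex[0]])
k=(u>220)&(u<315)&(v>130)&(v<245)&(P[...,2]>124)&(P[...,2]<135)
q=P[k][:,:2]; X=q@ex;Y=q@ey
f=X<np.median(X)+20
from scipy.optimize import least_squares
c0=np.array([578.,-60]); r=np.linalg.norm(q-c0,axis=1); s=(abs(r-60)<9)
A=least_squares(lambda p:np.linalg.norm(q[s]-p[:2],axis=1)-p[2],[578,-60,60],loss='soft_l1').x; print('rim fit',A,s.sum(),'extent Y',Y.min(),Y.max(),'Xmin',X.min(),'axis mill coords',A[:2]@ex,A[:2]@ey)
k=(u>220)&(u<315)&(v>130)&(v<245)&(P[...,2]>80)&(P[...,2]<90); q=P[k][:,:2]; print('housing',[np.percentile(w,[.5,99.5]) for w in(q@ex,q@ey)])
for z in (320,): print('bar mill',np.array([632.4,-73.5])@ex,np.array([632.4,-73.5])@ey)
E
python3 c.py
```

```text
white 125.0 ((658.0440063476562, 240.71395874023438), 27.113765716552734)
black 125.0 ((667.6800537109375, 151.0430450439453), 27.261985778808594)
jar 123.0 ((656.7634887695312, 256.125732421875), 22.965974807739258)
sieve 46.0 ((551.98681640625, -405.3468933105469), 55.555545806884766)
rim fit [576.95872414 -59.384619    61.49593661] 292 extent Y 20.96530205243493 147.09088849078958 Xmin 510.82244963332363 axis mill coords 573.897437851262 83.9620936337349
housing [array([490.42551312, 699.5901502 ]), array([  2.97550814, 165.14277818])]
bar mill 631.1073321357778 83.878157612462
```

Request:
servo_tool(deltas=[[0,0,-1,-1],[0,0,-1,-1],[0,0,-1,-1],[0,0,-1,-1]], claw=0.5)

```text
clock: 0.6
ee_pos: [140.1, -582.9, 434.8]
ee_rot: [[0.697, 0.717, -0.0], [0.717, -0.697, 0.001], [0.001, -0.001, -1.0]]
force: [-1.1, -1.2, -0.1]
width: 51.2
```

Request:
servo_tool(deltas=[[0,0,0,-0.94],[0,0,0,-0.94],[0,0,0,-0.94],[0,0,0,-0.94],[0.88,0.5,0,0]])

```text
clock: 1.23
ee_pos: [174.1, -548.2, 432.2]
ee_rot: [[0.251, 0.968, -0.001], [0.968, -0.251, 0.001], [0.001, -0.001, -1.0]]
force: [1.0, -0.2, 0.2]
width: 43.9
```

Request:
servo_tool(deltas=[[0.88,0.5,0,0],[0.88,0.5,0,0],[0.88,0.5,0,0],[0.88,0.5,0,0],[0.88,0.5,0,0]])

```text
clock: 1.85
ee_pos: [351.9, -363.5, 433.3]
ee_rot: [[0.249, 0.968, -0.0], [0.968, -0.249, 0.001], [0.0, -0.0, -1.0]]
force: [-1.4, 0.2, -0.2]
width: 43.7
```

Request:
servo_tool(deltas=[[0.88,0.5,0,0],[0.88,0.5,0,0],[0.88,0.5,0,0],[0.88,0.5,0,0],[0.88,0.5,0,0]])

```text
clock: 2.48
ee_pos: [527.7, -181.6, 433.3]
ee_rot: [[0.249, 0.969, -0.001], [0.969, -0.249, 0.0], [0.0, -0.001, -1.0]]
force: [-0.2, -1.1, -0.2]
width: 44.0
```

Request:
servo_tool(deltas=[[0.88,0.5,0,0],[0.88,0.5,0,0],[0,0,0,0],[0,0,0,0]])

```text
clock: 2.98
ee_pos: [596.8, -110.5, 433.1]
ee_rot: [[0.248, 0.969, -0.002], [0.969, -0.248, -0.0], [-0.0, -0.001, -1.0]]
force: [0.7, -0.5, -0.3]
width: 44.1
```

Request:
servo_tool(deltas=[[0.89,0.5,0,0],[0,0,0,0]])

```text
clock: 3.22
ee_pos: [633.0, -72.9, 433.2]
ee_rot: [[0.248, 0.969, -0.0], [0.969, -0.248, 0.001], [0.001, -0.0, -1.0]]
force: [-0.2, -0.1, 0.7]
width: 43.7
```

```bash
cat > d.py <<'E'
from h import *
s=sense();print(s['ee_pos'])
im,d,C=shot('wrist','w1.png'); P=cloud(d,C); print(C[2].round(),C[1].round(2).tolist(),C[0].tolist())
k=(P[...,2]>285)&(P[...,2]<330); q=P[k]; 
if len(q): print(len(q),q.mean(0),q.max(0),cv2.minAreaRect(q[:,:2].astype(np.float32)))
E
python3 d.py
```

```text
[633.04570058 -72.94215883 433.20623315]
[652.   2. 584.] [[0.97, -0.24, -0.07], [-0.25, -0.93, -0.27], [0.0, 0.28, -0.96]] [[295.75589837808195, 0.0, 254.88945660484674], [0.0, 295.75589837808195, 192.73662550827666], [0.0, 0.0, 1.0]]
1214 [632.51737159 -71.48533707 312.54069432] [650.01653327 -28.32701566 316.89505654] ((632.4331665039062, -74.8291244506836), (93.68688201904297, 13.653724670410156), 75.95333099365234)
```

View pics/w1.png

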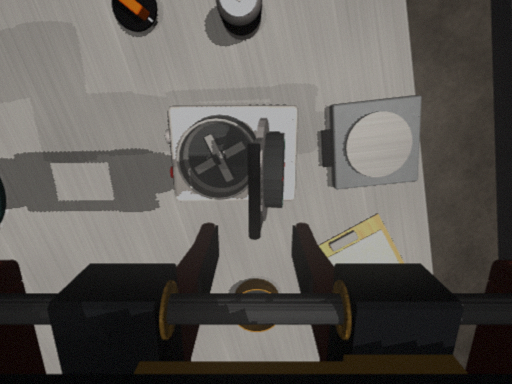

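The wrist view shows the bar at column 255, between the open fingers. It measures (632, -75, 311), which agrees with the top view, so I'll descend and pinch it.

Request:
servo_tool(deltas=[[0,0,0.65,0],[0,0,0.65,0],[0,0,0.65,0],[0,0,0.65,0],[0,0,0,0]])

```text
clock: 3.9
ee_pos: [629.7, -74.6, 301.4]
ee_rot: [[0.251, 0.968, -0.006], [0.968, -0.251, 0.001], [-0.001, -0.006, -1.0]]
force: [-0.8, 0.1, 0.7]
width: 43.7
```

Request:
servo_tool(deltas=[[0,0,0,0],[0,0,0,0],[0,0,0,0],[0,0,0,0]], claw=0)

```text
clock: 4.4
ee_pos: [632.6, -73.4, 304.6]
ee_rot: [[0.249, 0.969, 0.001], [0.969, -0.249, -0.0], [-0.0, 0.001, -1.0]]
force: [-1.6, 0.2, 3.8]
width: 11.4
```

```bash
python3 -c "
import numpy as np
b0=np.arccos(16.5/180); b=np.linspace(b0,np.arcsin(5/180),11)
x=-180*np.cos(b); z=180*np.sin(b); print(np.c_[np.diff(x)/50,-np.diff(z)/50].round(2).tolist(), x[-1]-x[0],z[-1]-z[0])"
```

```text
[[-0.51, 0.09], [-0.5, 0.16], [-0.47, 0.23], [-0.43, 0.29], [-0.38, 0.35], [-0.33, 0.41], [-0.27, 0.45], [-0.2, 0.48], [-0.13, 0.51], [-0.05, 0.52]] -163.43054215446583 -174.24215464002882
```

Request:
servo_tool(deltas=[[0,-0.51,0.09,0],[0,-0.5,0.16,0],[0,-0.47,0.23,0],[0,-0.43,0.29,0],[0,-0.38,0.35,0]])

```text
clock: 5.03
ee_pos: [522.7, -45.2, 249.0]
ee_rot: [[0.248, 0.969, 0.005], [0.969, -0.248, -0.002], [-0.0, 0.005, -1.0]]
force: [3.8, -1.9, 0.3]
width: 11.4
```

Request:
servo_tool(deltas=[[0,-0.33,0.41,0],[0,-0.27,0.45,0],[0,-0.2,0.48,0],[0,-0.13,0.51,0],[0,-0.05,0.52,0]])

```text
clock: 5.65
ee_pos: [473.6, -32.6, 128.9]
ee_rot: [[0.248, 0.969, -0.0], [0.969, -0.248, -0.0], [-0.0, -0.0, -1.0]]
force: [-0.5, -0.9, 2.0]
width: 10.6
```

Request:
servo_tool(deltas=[[0,0,0.04,0],[0,0,0,0],[0,0,0,0]])

```text
clock: 6.02
ee_pos: [473.6, -32.6, 127.4]
ee_rot: [[0.249, 0.969, -0.001], [0.969, -0.249, 0.0], [-0.0, -0.001, -1.0]]
force: [-2.0, -0.4, -4.5]
width: 11.7
```

Request:
servo_tool(deltas=[[0,0,0.06,0],[0,0,0.06,0],[0,0,0,0],[0,0,0,0]])

```text
clock: 6.52
ee_pos: [473.6, -32.5, 123.8]
ee_rot: [[0.249, 0.969, -0.0], [0.969, -0.249, -0.0], [-0.0, -0.0, -1.0]]
force: [-11.9, 1.3, 29.4]
width: 11.1
```

Request:
servo_tool(deltas=[[0,0,-0.06,0],[0,0,0,0],[0,0,0,0]], claw=0.4)

```text
clock: 6.9
ee_pos: [474.9, -32.7, 124.3]
ee_rot: [[0.249, 0.969, 0.001], [0.969, -0.249, -0.0], [0.0, 0.001, -1.0]]
force: [-0.8, 0.3, 0.4]
width: 34.7
```

Request:
servo_tool(deltas=[[0,0,-0.5,0],[0,0,-1,0],[0,0,-1,0],[0,0,-1,0],[0,0,-1,0]])

```text
clock: 7.52
ee_pos: [474.2, -32.7, 350.7]
ee_rot: [[0.249, 0.969, 0.0], [0.969, -0.249, 0.0], [0.0, 0.0, -1.0]]
force: [-0.3, -0.3, 0.2]
width: 35.1
```

Request:
servo_tool(deltas=[[0.14,0.71,0,0],[0.14,0.71,0,0],[0.14,0.71,0,0],[0,0,0,0],[0,0,0,0]])

```text
clock: 8.15
ee_pos: [582.0, -38.8, 348.5]
ee_rot: [[0.249, 0.969, -0.002], [0.969, -0.249, 0.0], [-0.0, -0.002, -1.0]]
force: [0.0, -0.1, -0.7]
width: 35.0
```

```bash
cat > e.py <<'E'
from h import *
s=sense();print(s['ee_pos'],s['joint_vel'].round(3))
im,d,C=shot('wrist','w2.png'); np.savez('/tmp/w2',im=im,d=d,K=C[0],R=C[1],o=C[2])
P=cloud(d,C); k=(P[...,2]>152)&(P[...,2]<168)&(np.hypot(P[...,0]-577,P[...,1]+60)<60)
q=P[k]; print(k.sum(),np.median(q[:,2]),cv2.minEnclosingCircle(q[:,:2].astype(np.float32)))
b=P[(P[...,2]>132)&(P[...,2]<146)&(np.hypot(P[...,0]-473,P[...,1]+33)<50)]; print('bar',len(b),b[:,2].max() if len(b) else 0)
ys,xs=np.nonzero(k); x0,x1,y0,y1=xs.min()-15,xs.max()+15,ys.min()-15,ys.max()+15; print(x0,y0)
cv2.imwrite('pics/w2c.png',cv2.resize(im[y0:y1,x0:x1],None,fx=5,fy=5,interpolation=2)[:600,:800,::-1])
E
python3 e.py
```

```text
[581.97770529 -38.76456306 348.51251109] [ 0.    -0.02   0.014 -0.     0.001  0.002]
3156 159.55909706870884 ((575.9566650390625, -61.11802673339844), 48.71520233154297)
bar 1147 142.10362076219127
199 138
```

View pics/w2c.png

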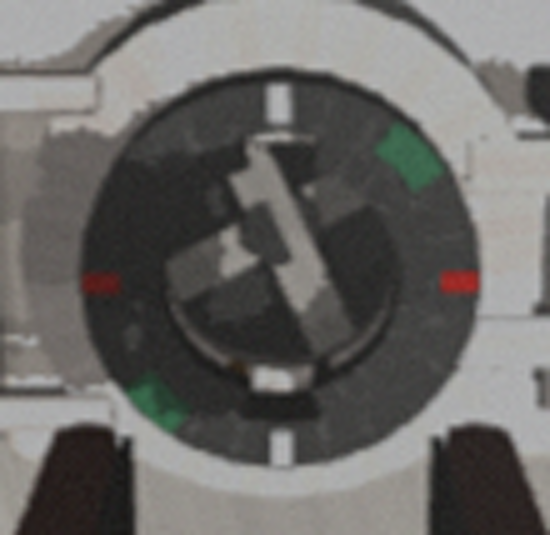

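The cover is shut: the neck ring is at z 159.6 and the bar top at 142. White marks show in the crop at (279,103) and (283,448), red at (100,283) and (460,282), and green clockwise of the white.

```bash
cat > f.py <<'E'
from h import *
d=np.load('/tmp/w2.npz'); C=(d['K'],d['R'],d['o']); im=d['im']; P=cloud(d['d'],C)
hsv=cv2.cvtColor(im,cv2.COLOR_RGB2HSV).astype(int); r=np.hypot(P[...,0]-576,P[...,1]+61)
ring=(r<50)&(r>30)&(abs(P[...,2]-160)<10)
H,S,V=hsv[...,0],hsv[...,1],hsv[...,2]
for n,m in dict(red=ring&((H<8)|(H>172))&(S>110),green=ring&(H>50)&(H<90)&(S>80),white=ring&(S<40)&(V>140)&(r<47)).items():
    nn,l,st,ce=cv2.connectedComponentsWithStats(m.astype(np.uint8)); o=np.argsort(-st[1:,4])[:3]+1
    pts=[plane(ce[i],160,C)[:2] for i in o]
    for i,p in zip(o,pts): print(n,st[i,4],ce[i].round(1),p.round(1))
    v=pts[0]-pts[1]; print('  mid',(pts[0]+pts[1])/2,'ang',np.degrees(np.arctan2(v[1],v[0])),np.linalg.norm(v))
E
python3 f.py
```

```text
red 38 [290.5 193.9] [617.6 -71.7]
red 30 [218.9 194.3] [534.5 -51. ]
  mid [576.04163645 -61.35968828] ang -14.017450397625236 85.62453440574292
green 86 [280.5 169. ] [612.9 -39.2]
green 69 [230.1 218. ] [539.2 -83.4]
  mid [576.04607657 -61.3147603 ] ang 30.994745586623626 85.91754876662772
white 26 [254.4 158.2] [586.5 -19.3]
white 20 [254.6 227.4] [ 565.3 -103. ]
  mid [575.86512171 -61.17246815] ang 75.78722753938797 86.3112885914559
```

Request:
servo_tool(deltas=[[0.77,-0.52,0,0],[0.77,-0.52,0.39,0],[0.77,-0.52,0.39,0],[0.77,-0.53,0.39,0],[0.77,-0.53,0.39,0]], claw=0.5)

```text
clock: 8.82
ee_pos: [502.0, 181.2, 271.1]
ee_rot: [[0.249, 0.968, 0.001], [0.968, -0.249, 0.0], [0.0, 0.001, -1.0]]
force: [0.9, 0.4, 0.0]
width: 43.9
```

Request:
servo_tool(deltas=[[0.75,-0.53,0.39,0],[0,0,0,-0.94],[0,0,0,-0.94],[0,0,0,-0.94],[0,0,0,-0.94]])

```text
clock: 9.45
ee_pos: [486.3, 222.8, 252.1]
ee_rot: [[-0.274, 0.962, 0.0], [0.962, 0.274, 0.0], [0.0, 0.0, -1.0]]
force: [0.1, 0.1, -0.7]
width: 43.8
```

Request:
servo_tool(deltas=[[0,0,0,-0.94],[0,0,0,-0.94],[0,0,0,-0.91],[0,0,0,0],[0,0,0,0]])

```text
clock: 10.07
ee_pos: [486.9, 223.0, 252.0]
ee_rot: [[-0.614, 0.79, 0.0], [0.79, 0.614, 0.0], [0.0, 0.0, -1.0]]
force: [0.7, 0.9, 0.6]
width: 43.9
```

```bash
cat > g.py <<'E'
from h import *
s=sense();p=s['ee_pos'];Re=s['ee_rot']; print(p,Re[:,0],s['joint_vel'].round(3))
im,d,C=shot('wrist','w3.png'); np.savez('/tmp/w3',im=im,d=d,K=C[0],R=C[1],o=C[2])
P=cloud(d,C); hsv=cv2.cvtColor(im,cv2.COLOR_RGB2HSV).astype(int); H,S,V=[hsv[...,i] for i in range(3)]
r=np.hypot(P[...,0]-501,P[...,1]-204)
top=(r<50)&(P[...,2]>64)&(P[...,2]<76); q=P[top][:,:2].astype(np.float32)
R=cv2.minAreaRect(q); print('paddle top',top.sum(),R,np.median(P[top][:,2]))
# tool coords of paddle top
def tool(w): w=np.array([w[0],w[1],0])-[p[0],p[1],0]; return Re.T@w
c=np.array(R[0]); print('tool',tool(c))
fl=(r<50)&(P[...,2]>26)&(P[...,2]<38)&(H*0+V<140); print('flange',fl.sum(),cv2.minEnclosingCircle(P[fl][:,:2].astype(np.float32)))
w=(r<45)&(r>22)&(S<60)&(V>140)&(P[...,2]>20)&(P[...,2]<40)
n,l,st,ce=cv2.connectedComponentsWithStats(w.astype(np.uint8))
for i in range(1,n):
    if st[i,4]>3: print('white',st[i,4],ce[i].round(1),plane(ce[i],32,C))
ys,xs=np.nonzero(r<60); x0,y0=xs.min(),ys.min(); print(x0,y0)
cv2.imwrite('pics/w3c.png',cv2.resize(im[y0:ys.max(),x0:xs.max()],None,fx=4,fy=4,interpolation=2)[:600,:800,::-1])
E
python3 g.py
```

```text
[486.87088893 222.96167101 251.96013059] [-6.13590753e-01  7.89624206e-01  2.01545636e-05] [ 0.001  0.006 -0.005  0.001 -0.001 -0.006]
paddle top 620 ((497.3984375, 205.84124755859375), (15.569287300109863, 55.27088928222656), 38.06856155395508) 69.32953858917077
tool [-1.99783072e+01 -2.19212609e+00 -1.10621203e-03]
flange 1808 ((497.7978820800781, 205.6583251953125), 37.0580940246582)
white 8 [253.5 159. ] [478.07141042 232.65319095  32.        ]
62 138
```

View pics/w3c.png

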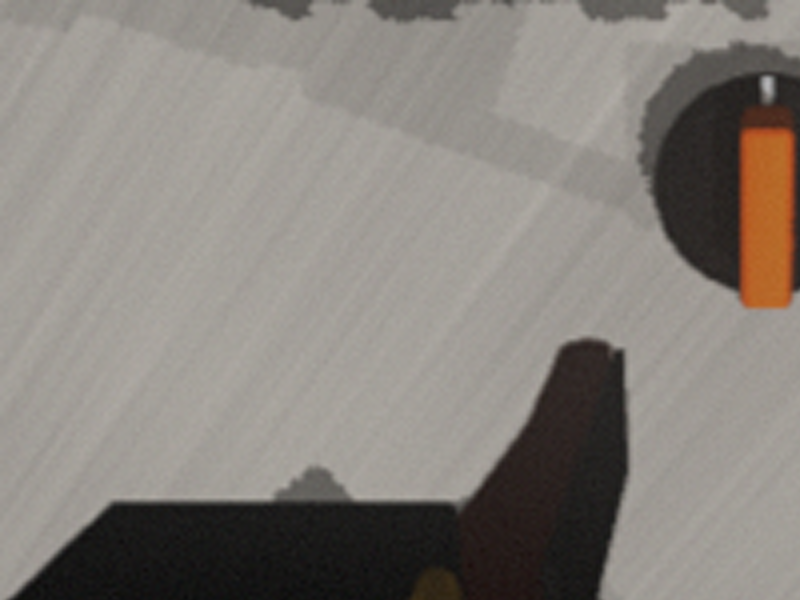

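The crop shows the cap upright with its paddle vertical at column ~767 and the white pointer above it. The rectangle and flange fits both put it at (497.5, 205.8).

Request:
servo_tool(deltas=[[-0.4,-0.044,0,0],[0,0,0.9,0],[0,0,0.9,0],[0,0,0.9,0],[0,0,0.7,0]])

```text
clock: 10.75
ee_pos: [498.1, 204.7, 80.0]
ee_rot: [[-0.615, 0.789, -0.001], [0.789, 0.615, -0.001], [0.0, -0.001, -1.0]]
force: [0.6, 0.3, 0.4]
width: 43.9
```

Request:
servo_tool(deltas=[[0,0,0.34,0],[0,0,0.34,0],[0,0,0,0],[0,0,0,0]])

```text
clock: 11.25
ee_pos: [498.7, 205.6, 48.1]
ee_rot: [[-0.615, 0.789, 0.001], [0.789, 0.615, 0.0], [-0.0, 0.001, -1.0]]
force: [-0.6, -0.2, 1.0]
width: 44.2
```

Request:
servo_tool(deltas=[[0,0,0,0],[0,0,0,0],[0,0,0,0],[0,0,0,0]], claw=0)

```text
clock: 11.75
ee_pos: [497.9, 206.1, 48.0]
ee_rot: [[-0.616, 0.788, 0.0], [0.788, 0.616, 0.0], [-0.0, 0.0, -1.0]]
force: [-0.5, -0.2, 3.3]
width: 15.5
```

Request:
servo_tool(deltas=[[0,0,-0.5,0],[0,0,-1,0],[0,0,-1,0],[0,0,-1,0],[0,0,-1,0]])

```text
clock: 12.38
ee_pos: [497.2, 205.9, 274.1]
ee_rot: [[-0.616, 0.788, -0.001], [0.788, 0.616, -0.0], [0.0, -0.0, -1.0]]
force: [0.3, 0.2, -1.8]
width: 15.8
```

Request:
servo_tool(deltas=[[0,0,-0.3,0.93],[0,0,0,0.93],[0,0,0,0.93],[0,0,0,0.93],[0,0,0,0.93]])

```text
clock: 13.0
ee_pos: [497.3, 205.9, 287.3]
ee_rot: [[-0.01, 1.0, -0.001], [1.0, 0.01, -0.0], [-0.0, -0.001, -1.0]]
force: [-0.3, -0.4, -1.0]
width: 16.2
```

Request:
servo_tool(deltas=[[0,0,0,0.93],[0,0,0,0.93],[-0.8,0.47,0,0],[-0.8,0.47,0,0],[-0.8,0.47,0,0]])

```text
clock: 13.62
ee_pos: [536.9, 71.3, 287.4]
ee_rot: [[0.243, 0.97, -0.001], [0.97, -0.243, 0.0], [-0.0, -0.001, -1.0]]
force: [0.3, 0.5, -1.6]
width: 16.1
```

Request:
servo_tool(deltas=[[-0.8,0.47,0,0],[-0.8,0.47,0,0],[-0.81,0.47,0,0],[0,0,0,0],[0,0,0,0]])

```text
clock: 14.25
ee_pos: [575.4, -61.1, 287.2]
ee_rot: [[0.244, 0.97, -0.001], [0.97, -0.244, 0.001], [0.001, -0.002, -1.0]]
force: [0.1, 0.4, -0.8]
width: 15.9
```

```bash
cat > k.py <<'E'
from h import *
s=sense();p=s['ee_pos'];Re=s['ee_rot']; print(p,np.degrees(np.arctan2(Re[1,0],Re[0,0])),s['width'])
im,d,C=shot('wrist','w4.png')
P=cloud(d,C); hsv=cv2.cvtColor(im,cv2.COLOR_RGB2HSV).astype(int); H,S,V=[hsv[...,i] for i in range(3)]
Q=(P-p)@Re   # tool coords
o=(H>4)&(H<20)&(S>150)&(np.abs(Q).max(-1)<60); q=Q[o]; print('orange tool',len(q),np.percentile(q,[2,50,98],axis=0).round(1).tolist())
f=(abs(Q[...,2]-16)<5)&(np.hypot(Q[...,0],Q[...,1])<45); q=Q[f]
print('flange tool z~16',len(q),cv2.minEnclosingCircle(q[:,:2].astype(np.float32)) if len(q) else 0)
E
python3 k.py
```

```text
[575.42273266 -61.06682662 287.17368949] 75.88014054802132 15.930480334802093
orange tool 3565 [[-11.5, -11.1, -49.3], [11.9, 0.4, -21.3], [28.0, 12.0, 8.5]]
flange tool z~16 4873 ((0.14353401958942413, 0.14167970418930054), 36.96602249145508)
```

View pics/w4.png

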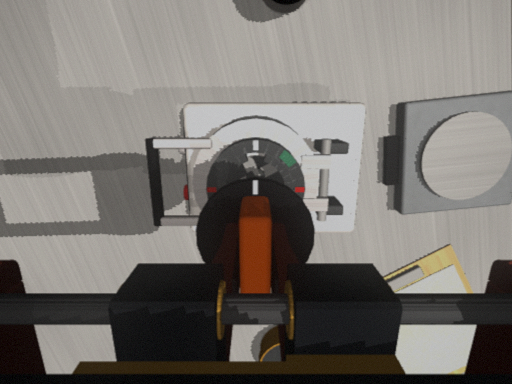

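The cap hangs centred in the tool (flange centre 0.1 mm off) at 75.9°, above the shut neck. Lowering it now.

Request:
servo_tool(deltas=[[0,0.01,0.5,0],[0,0,0.5,0],[0,0,0.46,0],[0,0,0,0],[0,0,0,0]])

```text
clock: 14.92
ee_pos: [576.9, -61.0, 215.6]
ee_rot: [[0.242, 0.97, 0.001], [0.97, -0.242, -0.0], [0.0, 0.001, -1.0]]
force: [0.5, 0.4, -1.2]
width: 16.0
```

Request:
servo_tool(deltas=[[0,0,0.12,0],[0,0,0.12,0],[0,0,0.1,0],[0,0,0,0]])

```text
clock: 15.42
ee_pos: [576.1, -61.7, 197.1]
ee_rot: [[0.244, 0.97, -0.001], [0.97, -0.244, 0.0], [0.0, -0.001, -1.0]]
force: [-0.2, 0.1, -1.0]
width: 15.7
```

Plug is in with no contact force; continuing slowly.

Request:
servo_tool(deltas=[[0,0,0.06,0],[0,0,0.06,0],[0,0,0.06,0],[0,0,0.05,0],[0,0,0,0]])

```text
clock: 16.05
ee_pos: [576.4, -61.6, 185.9]
ee_rot: [[0.243, 0.97, -0.0], [0.97, -0.243, 0.0], [0.0, -0.001, -1.0]]
force: [0.4, -0.8, -2.4]
width: 15.7
```

Request:
servo_tool(deltas=[[0,0,0.03,0],[0,0,0.02,0],[0,0,0,0],[0,0,0,0]])

```text
clock: 16.55
ee_pos: [576.6, -61.7, 184.0]
ee_rot: [[0.243, 0.97, 0.0], [0.97, -0.243, 0.0], [0.0, 0.0, -1.0]]
force: [-0.9, 0.9, 2.8]
width: 16.1
```

Request:
servo_tool(deltas=[[0,0,0.03,0],[0,0,0,0],[0,0,0,0]])

```text
clock: 16.92
ee_pos: [576.6, -61.7, 183.9]
ee_rot: [[0.243, 0.97, 0.001], [0.97, -0.243, -0.0], [0.0, 0.001, -1.0]]
force: [-5.0, 0.1, 13.2]
width: 16.0
```

```bash
cat > m.py <<'E'
from h import *
s=sense();p=s['ee_pos'];Re=s['ee_rot']; print(s['clock'],p,np.degrees(np.arctan2(Re[1,0],Re[0,0])),s['width'],s['force'].round(1),s['wrist_torque'].round(3))
im,d,C=shot('wrist','w5.png'); P=cloud(d,C); Q=(P-p)@Re
f=(abs(Q[...,2]-16)<6)&(np.hypot(Q[...,0],Q[...,1])<40); q=Q[f]; print('flange',len(q),cv2.minEnclosingCircle(q[:,:2].astype(np.float32)),'world z',np.median(P[f][:,2]))
r=np.hypot(P[...,0]-576,P[...,1]+61.3); g=(r>40)&(r<46)&(abs(P[...,2]-160)<12); print('ring z',g.sum(),np.median(P[g][:,2]))
hsv=cv2.cvtColor(im,cv2.COLOR_RGB2HSV).astype(int); w=(r<48)&(r>24)&(hsv[...,1]<60)&(hsv[...,2]>130)&(P[...,2]>150)
n,l,st,ce=cv2.connectedComponentsWithStats(w.astype(np.uint8))
for i in range(1,n):
    if st[i,4]>5: v=plane(ce[i],164,C)[:2]-[576,-61.3]; print('white',st[i,4],ce[i].round(1),np.hypot(*v),np.degrees(np.arctan2(v[1],v[0])))
cv2.imwrite('pics/w5c.png',cv2.resize(im[100:300,150:370],None,fx=2.7,fy=2.7,interpolation=2)[...,::-1])
E
python3 m.py
```

```text
16.925 [576.6261435  -61.71717926 183.90851816] 75.91516745492629 16.012365352678355 [-5.   0.1 13.2] [ 0.115  0.75  -0.021]
flange 4950 ((0.3639110326766968, 0.012855097651481628), 36.79854965209961) world z 167.49564464988634
ring z 2657 159.70457767101223
white 135 [253.  165.9] 43.655640245997255 76.00266664741109
white 69 [255.  186.6] 31.123863485101126 73.89460963189237
```

View pics/w5c.png

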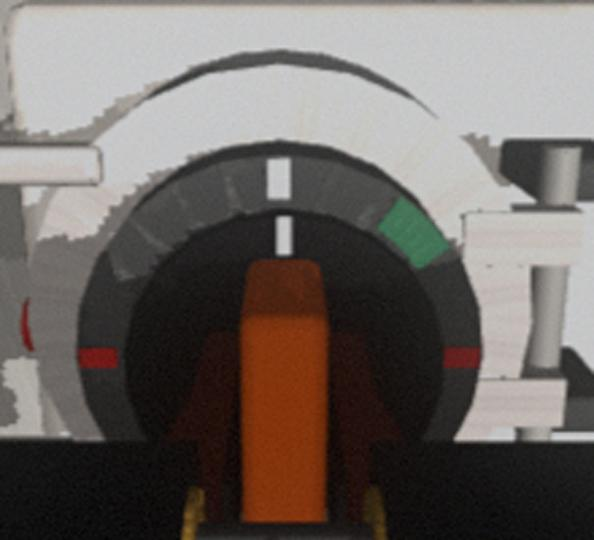

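The cap is home: its pointer lines up with the white mark at columns 280–284, and the flange top stands 7.8 mm above the ring against the nominal 8. Next I ease the push and turn clockwise.

Request:
servo_tool(deltas=[[0,-0.006,-0.014,0],[0,0,0,0.6],[0,0,0,0.6],[0,0,0,0.6],[0,0,0,0.6]])

```text
clock: 17.6
ee_pos: [576.7, -61.8, 183.9]
ee_rot: [[0.551, 0.835, 0.001], [0.835, -0.551, -0.0], [0.0, 0.001, -1.0]]
force: [-2.4, 0.9, 8.5]
width: 16.1
```

Request:
servo_tool(deltas=[[0,0,0,0.6],[0,0,0,0.6],[0,0,0,0.6],[0,0,0,0.6],[0,0,0,0.4]])

```text
clock: 18.23
ee_pos: [576.4, -61.5, 183.9]
ee_rot: [[0.827, 0.562, 0.001], [0.562, -0.827, 0.0], [0.001, 0.0, -1.0]]
force: [-3.0, 2.0, 8.9]
width: 15.6
```

Request:
servo_tool(deltas=[[0,0,0,0.43],[0,0,0,0],[0,0,0,0]])

```text
clock: 18.6
ee_pos: [576.5, -61.4, 183.9]
ee_rot: [[0.858, 0.513, 0.001], [0.513, -0.858, 0.0], [0.001, 0.0, -1.0]]
force: [-2.6, 2.1, 9.2]
width: 15.8
```

```bash
python3 m.py
```

```text
18.6 [576.46737713 -61.37255711 183.90468674] 30.86984543525761 15.795321214164058 [-2.6  2.1  9.2] [ 0.18   0.483 -0.05 ]
flange 4931 ((0.4503836929798126, -0.24340492486953735), 36.90705108642578) world z 167.48441989489842
ring z 2624 159.65070265295992
white 114 [204.5 187.5] 43.2723017559953 74.5960311972905
white 68 [255.  186.7] 31.771925877850354 30.36085867382277
```

View pics/w5c.png

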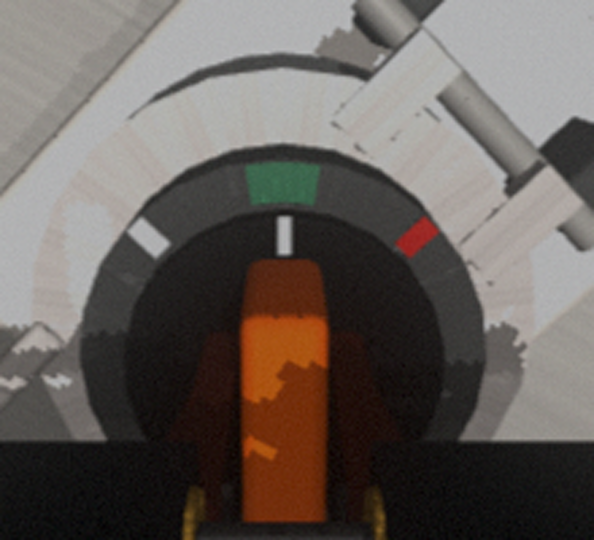

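The pointer at (285,235) stands in the middle of the green arc, whose centre is at (283,185). The cap is seated and gripped, so I'm handing in.

```bash
python3 -c "
from plant import *
s=sense();print(s['clock'],s['joint_vel'].round(4),s['force'].round(1),s['width']);print(hand_in())"
```

```text
18.65 [-0.0011  0.      0.0011  0.0015 -0.0014 -0.0009] [-2.5  2.1  8.1] 15.691902317305182
the job is handed in; nothing more can be done
None
```

I shut the cover, set the cap in the neck with its lugs in the notches, and turned it clockwise about 45°. I handed in at 18.65 s, still gripping the cap and holding it down.

- **Pointer:** it stands mid-green. The tool had turned 45.0°, and the white pointer measured about 45.5° from the notch line. The arcs run from 35° to 55°.
- **Seating:** the flange top was 7.8 mm above the neck ring, against a nominal 8 mm, so the cap is home. The cap centre was within about 1 mm of the neck's centre.
- **Holding:** the downward push was about 8 N, the jaws stood at 15.7 mm on the 16 mm paddle, and the arm was still.
- **Cover:** the neck ring measured 159.7 mm above the bench, against 160 mm when shut.

The early top view put the neck about 2 mm from where the wrist camera did. I used the wrist camera, and the plug went in without contact. I kept clear of the cans, jar and sieve pan and felt no contact, but I did not measure their positions again at the end.

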